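Set and lock the length stop of a crimping press

TASK

Free the clamp knob of the press's red sliding stop, slide the stop along its rail so that it pushes the brass lamp pipe fully home against the press's die block and bears on the pipe's end with no play, pushing gently, and then tighten the clamp again until it is firm but not forced. Leave the pipe lying in its V-blocks, and do not disturb the glass shade or the three brass rings.

Things in the scene. Friction and masses are not known exactly. Their poses are not given: they have to be found in the camera images.
- shoulder (a point): Point on the flat die block of the press where the centre of the pipe's end must rest, 52 mm above the table. Axes: y along rail and pipe, pointing from the stop towards the die block (the pipe lies on the -y side of this point), x level and square to it (away from the robot), z up.
- press: Fixed green lever press, axes as shoulder's; origin at table level, 120 mm on the -y side of shoulder. Green bed 130 mm wide (x), 20 mm high, y from -230 to 270 mm. Die block 80 mm wide and 90 mm high from y = 120 mm; behind it the head (212 mm high) and raised arm (390 mm high).
- rail: Fixed steel rail on the bed on which the stop slides: 44 mm wide, 195 mm long (its y, parallel to shoulder's), top 35 mm above the table; origin at the middle of its underside. It is unevenly worn, which cannot be seen, so the angle at which the clamp bites changes along it and must be felt.
- stop: Sliding stop: red block 70 x 70 x 30 mm, underside 36 mm and top 66 mm above the table; origin at the middle of its underside, axes as shoulder's. Slides only along y, 130 mm of travel. Clamp free, it takes 6 N to slide and stays where left; clamped, it does not move. It starts 50 to 95 mm short of its final place, clear of the pipe.
- stop_face (a point): Centre of the stop's steel front face (its +y side), at the height of the pipe's axis. With the pipe home and no play it is 160 mm from the shoulder (y = -160 mm in shoulder's frame).
- stop_back (a point): Centre of the stop's flat back face (its -y side), 51 mm above the table: the place to push it. 30 mm high, 70 mm wide, free behind.
- clamp (a joint): Angle (rad) of the clamp knob on top of the stop. At 0 its handle points along shoulder's -x; it grows clockwise from above: the handle's direction is (-cos, sin) in shoulder's x, y, so at 1.57 it points along +y, over the pipe. Growing tightens. Range -0.2 to 2.9. It starts tight, at 1.75 to 1.95; it is surely free below 0.6; the bite begins somewhere from 0.75 to 1.65.
- clamp_hub (a point): On the knob's vertical axis at its handle's mid-height, 84 mm above the table; moves with the stop. Tightening takes 0.1 N m while free (1.5 N at 65 mm) and about 0.9 N m more per rad past the bite, felt while it turns (at rest less is felt). Firm is 0.5 to 0.9 N m (8 to 14 N at 65 mm), 0.5 to 0.85 rad past the bite; over 1.1 N m is forced. Loosening takes up to 0.6 N m. It stays where it is left.
- clamp_ball (a point): Centre of the 22 mm brass ball at the end of the clamp's handle, 90 mm from its axis, 84 mm above the table. The level black handle is 14 mm wide and 12 mm high (78 to 90 mm above the table), straight and bare from 18 to 79 mm from the axis; the black hub is 36 mm across, its top 98 mm high. The pipe's top is at 64.5 mm.
- pipe: Loose brass lamp pipe with threaded ends, 25 mm across, 160 mm long, about 0.3 kg, lying along shoulder's y in two open V-blocks; origin at its centre, 52 mm above the table, y along its length. It starts 8 to 25 mm short of the die block; home, its centre is at y = -80 mm in shoulder's frame. Its end towards the stop overhangs the V-blocks.
- shade: Bystander: amber-yellow hexagonal glass shade with brass edges, 110 mm across and 122 mm tall, standing; origin at the middle of its underside.
- ring0: Bystander: brass crimp ring lying flat, 64 mm across, 16 mm high; origin at the middle of its underside.
- ring1: Bystander: brass crimp ring, like ring0.
- ring2: Bystander: brass crimp ring, like ring0.
Mind the look-alikes: they are no part of the job. Of the things that look like the pipe, the largest one is meant.

How it is judged (in metres and radians):
On the way, in this order (a step that is already met when the one before it is completed fails the run):
1. the clamp is freed (contact force between stop and rail below 1 N), for 0.2 s.
2. with the clamp free, the stop has pushed the pipe home and bears on it (y of pipe in the frame of shoulder above -0.083 m and z of pipe in the frame of shoulder between -0.004 and 0.004 m and x of pipe in the frame of shoulder between -0.004 and 0.004 m and y of stop_face in the frame of shoulder above -0.1625 m and contact force between stop and rail below 10 N), for 0.2 s.
3. the clamp is firm (contact force between stop and rail above 35 N), for 0.2 s.
At the end, for the whole second after the job is handed in: The pipe lies in its V-blocks, its centre within 3 mm of home along the rail and 4 mm across; the stop's face is within 2.5 mm of where a fully home pipe's end would be; the clamp presses the rail with more than 35 N; pipe and stop are at rest (y of pipe in the frame of shoulder above -0.083 m and z of pipe in the frame of shoulder between -0.004 and 0.004 m and x of pipe in the frame of shoulder between -0.004 and 0.004 m and y of stop_face in the frame of shoulder above -0.1625 m and contact force between stop and rail above 35 N and linear speed of each of pipe, stop below 0.01 m/s); the robot touches nothing.
It fails at once if the clamp is forced (more than 110 N on the rail, some 1.1 N m on the knob) (contact force between stop and rail above 110 N).
It fails at once if the pipe is rammed against the press with more than 150 N, counting both its ends (as when it is struck at well over 30 mm/s) (contact force between pipe and press above 150 N).
It fails at once if the shade or a ring is moved by more than 15 mm (distance of any of shade, ring0, ring1, ring2 from where it was at the start of the episode above 0.015 m).
It also fails if it takes over 67 s, if anything falls off the work surface, if the arm or the gripper's body presses on something with over 40 N, if the wrist force passes 120 N, or if a joint passes its speed limit or range.

ROBOT

A 6-joint arm with a two-finger parallel gripper is mounted at the origin on the work surface. World frame = base frame: x ahead of the robot, y to its left, z up, the work surface at z = 0. Lengths are in mm, angles in rad, forces in N, time in s.
With the tool pointing down it reaches from about 350 to 775 mm from the base axis. Payload 7.3 kg.
Tool frame: the origin (TCP) lies midway between the tips of the shut fingers; the grasp point (between the pads) lies 19 mm behind it; z points along the fingers, x is the direction in which the jaws open and shut, and the axes are right-handed (so a half turn about z gives the same grasp; the last joint's range is limited). The gripper opens to 92 mm and grips with 3 to 60 N. Pads are 19 mm wide; open, the fingers measure 130 mm over their backs; the gripper's body (75 mm by 190 mm) begins 47 mm behind the grasp point.
Start: joints at [1.025, 0.342, 1.524, -0, 1.275, -0.146], TCP at [204.336, 483.624, 226.741] pointing down, gripper open.
Joint ranges: [-2.53, 2.53], [-0.77, 2.02], [0.04, 2.7], [-1, 4.14], [0.28, 2.66], [-3.11, 3.11]. Speed limits (rad/s): [2.57, 2.57, 3.14, 3.14, 3.14, 3.14].

INTERFACE

Orientations are given as [roll, pitch, yaw] about the fixed x, y, z axes, in that order (R = Rz(yaw) Ry(pitch) Rx(roll)).
In Python, from plant import bot gives the robot as it stands.
- The arm moves only by the shell command python3 -m pendant 'ROWS' [OPENING]. ROWS is JSON, a list of rows, each an object with "linear": the shift along the world's x, y, z in mm, a list of three; "twist": the turn about the world's z in degrees. In form: [{"linear": [x, y, z], "twist": twist}, ...]. A call has 1 to 20 rows; each row is the pose to reach, as a shift and turn from the pose commanded when the call began; what a row does not reach only later rows make up. A row lasts 1/8 s, in which the tool goes at most 62.5 mm and 10.7 degrees, less where a joint would pass 70% of its speed; a pose out of reach is approached as far as the arm can. A call with a gripper value outside its range is refused whole. OPENING is the closure in counts, from 0 (fully open) to 255 (shut), set as the call begins (- or left out, the last holds). The fingers move at their own pace and stop on an object; the grip force is fixed at half the most. Time passes only in rows, so rows that repeat a pose let the fingers close. It gives the time, the measured TCP pose, the force and the opening at its end, in the units of the state.
- bot.get_obs(): the state, without advancing time (a new reading comes with each control period).
- bot.capture(name): name is "scene" or "top" or "wrist"; returns a dict with "frame" (400x640x3 uint8, blue, green, red), "z_map" (400x640 float32, mm along the optical axis (not along the pixel's ray), 0 where there is no reading), "fx", "fy", "cx", "cy" (pixels), "rvec" (rotation vector, rad) and "tvec" (3), from world to camera coordinates, as OpenCV has them. Camera axes: x right, y down, z forward; pixel columns grow to the right and rows downward; lengths in mm; the calibration is good to about 2 mm. A picture is of the moment at which its call begins.
- bot.close_job(): hands the job in, once; it reports no verdict.
The state is a dict: "time": time; "joint_positions": joint angles; "dq": joint speeds; "tau": joint torques, N m; "tool_pos": TCP position; "tcp_rot": TCP orientation; "contact_force": force on the tool from outside, world axes, zero at the start; "moment": the same for the moment, N m; "grip_width": finger opening in mm.
Only numpy, scipy, OpenCV 4.12 (cv2) and the standard library are available. Lean on these libraries where they do the work, as an engineer would, in place of code of your own. Each camera call takes 0.05 s, during which the arm holds its last target. There are 200 camera calls.

## Working session

There is one attempt and no reset: what is moved stays moved. The work goes in short steps, Python scripts to look and compute and a shell command to move; the robot and the scene stay as the last step left them, time stands still between calls to the robot, and variables do not carry over. Pictures are saved under pics/ and viewed, about 8 in all and at most 12, crops included, and the job is handed in when it is done.

```bash
mkdir -p pics; cat > h.py <<'E'
import numpy as np, cv2
from plant import bot
def cap(n):
    c=bot.capture(n); R=cv2.Rodrigues(np.array(c['rvec'],float))[0]; t=np.array(c['tvec'],float).ravel()
    c['R'],c['t']=R,t; return c
def ray(c,u,v,z):
    d=c['R'].T@np.array([(u-c['cx'])/c['fx'],(v-c['cy'])/c['fy'],1.]); o=-c['R'].T@c['t']
    return o+d*(z-o[2])/d[2]
def cloud(c):
    v,u=np.mgrid[:400,:640]; Z=c['z_map'].astype(float)
    P=np.stack([(u-c['cx'])/c['fx']*Z,(v-c['cy'])/c['fy']*Z,Z],-1)
    return (P-c['t'])@c['R']
E
python3 - <<'E'
from h import *
print(bot.get_obs())
for n in('scene','top'):
    c=cap(n); cv2.imwrite(f'pics/{n}0.png',c['frame']); print(n,-c['R'].T@c['t'],c['fx'],(c['z_map']>0).mean())
    np.savez(f'{n}0.npz',P=cloud(c),f=c['frame'],z=c['z_map'])
E
```

```text
{'time': 0.0, 'joint_positions': array([ 1.02499909e+00,  3.42728380e-01,  1.52500151e+00,  3.33655687e-06,
        1.27542394e+00, -1.46032075e-01]), 'dq': array([-2.96121204e-05,  2.91157586e-04,  7.68113826e-04,  4.08074154e-05,
       -6.65164149e-04,  6.71007657e-04]), 'tau': array([ 1.49581316e-03, -4.31244171e+01, -2.44233906e+01,  7.19831348e-02,
        5.55872067e-02, -8.16597230e-05]), 'tool_pos': array([204.11101025, 483.25497639, 226.04745349]), 'tcp_rot': array([-3.14136233e+00,  1.54409078e-03,  1.17103037e+00]), 'contact_force': array([ 0.06210348, -0.70666992,  0.30773997]), 'moment': array([-0.03013448,  0.04337799, -0.01767149]), 'grip_width': 91.85661153943558}
scene [ 905.07781337 -220.3278307   715.18945204] 404.94784503311195 0.99590625
top [407.24778804  10.83438306 873.90534617] 373.0158757098071 0.996234375
```

View pics/scene0.png

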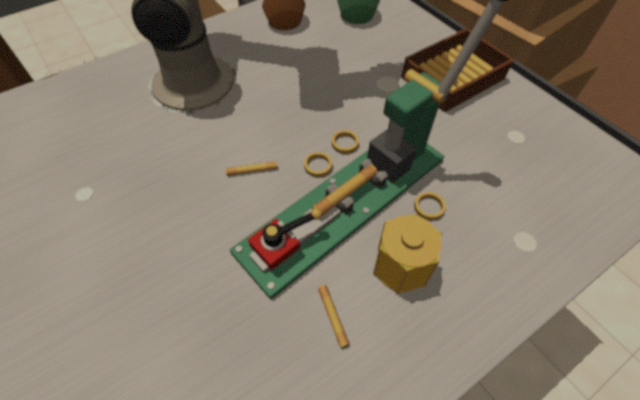

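View pics/top0.png

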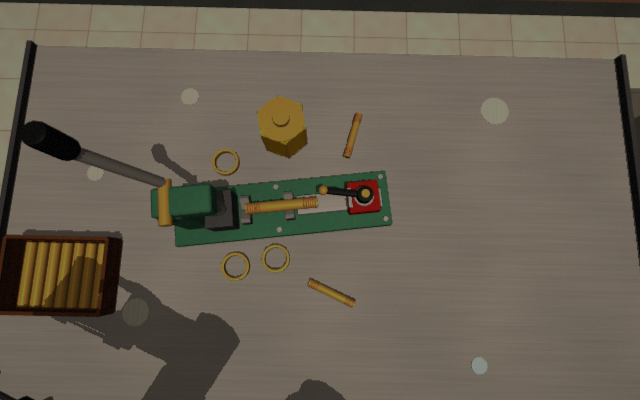

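The scene view shows the press with its stop, and the top view gives the pixels. The stop is red at (363,197), the knob hub at (366,194) and the ball at (323,189). The pipe in the V-blocks spans (245–318, 205). The look-alikes are the short pipes at (331,292) and (353,135) and the pipes in the box at (60,275). The one in the V-blocks is the largest and lies on the press, so it is the pipe meant. The rings are at (226,162), (236,266) and (275,258), and the shade is at (282,127).

```bash
python3 - <<'E'
from h import *
c=cap('top'); P=cloud(c); f=c['frame']; hsv=cv2.cvtColor(f,cv2.COLOR_BGR2HSV)
H,S,V=[hsv[...,i].astype(int) for i in range(3)]
z=P[...,2]
# axis: green bed
m=((H>60)&(H<95)&(S>80)&(z>8)&(z<30)).astype(np.uint8)
q=P[m>0][:,:2].astype(np.float32); r=cv2.minAreaRect(q); print('bed',r,np.median(z[m>0]))
b=cv2.boxPoints(r); e=[(b[1]-b[0]),(b[2]-b[1])]; e=max(e,key=np.linalg.norm); a=e/np.linalg.norm(e); a*=np.sign(a[1]); print('axis',a,np.degrees(np.arctan2(a[1],a[0])))
Y=a; X=np.array([a[1],-a[0]]); 
def fr(p): return np.round([p[...,0]@np.eye(1)[0] if 0 else np.dot(p[...,:2],X),np.dot(p[...,:2],Y)],1)
print('bed centre in frame',fr(np.array(r[0])))
# red stop top by ray at z=66
m=((H<8)|(H>172))&(S>150)&(V>90); vv,uu=np.nonzero(m&(np.abs(np.arange(640)[None]-363)<40)); 
q=np.array([ray(c,u,v,66) for u,v in zip(uu,vv)]); print('stop z',np.median(P[vv,uu,2]));
k=P[vv,uu,2]>60; r2=cv2.minAreaRect(q[k][:,:2].astype(np.float32)); print('stop',r2,fr(np.array(r2[0])))
# pipe/ball
m=(H>12)&(H<30)&(S>110)&(V>110)&(z>40)
for nm,(u0,u1,v0,v1) in dict(pipe=(238,318,195,216),ball=(316,332,182,197),hub=(358,374,186,204)).items():
    w=np.zeros_like(m); w[v0:v1,u0:u1]=1; vv,uu=np.nonzero(m&w); q=P[vv,uu]
    print(nm,len(q),q.min(0).round(1),q.max(0).round(1),np.median(q,0).round(1), uu.min(),uu.max(),vv.min(),vv.max())
    zz=dict(pipe=60,ball=90,hub=98)[nm]; g=np.array([ray(c,u,v,zz) for u,v in zip(uu,vv)]); print('  ',g.mean(0),fr(g.mean(0)),'y range',np.dot(g[:,:2],Y).min(),np.dot(g[:,:2],Y).max())
# die block: z~90 top
w=(np.abs(z-90)<5); w[:,:195]=0; w[:,250:]=0; q=P[w]; print('die',len(q),np.percentile(np.dot(q[:,:2],Y),[1,50,99]),np.percentile(np.dot(q[:,:2],X),[1,50,99]))
g=f[160:250,150:400]; cv2.imwrite('pics/crop0.png',cv2.resize(g,None,fx=3.2,fy=3.2,interpolation=cv2.INTER_CUBIC))
E
```

```text
bed ((673.2373657226562, 2.4293212890625), (1486.612548828125, 469.8348388671875), 88.31079864501953) 20.311948982159723
axis [0.02947785 0.9995655 ] 88.3108
bed centre in frame [672.9  22.3]
stop z 66.39936526639003
stop ((562.2984619140625, -86.33375549316406), (67.92008972167969, 67.38137817382812), 6.874762058258057) [564.6 -69.7]
pipe 594 [521.4  15.7  55.8] [555.7 174.5  68.9] [538.3  93.7  63.3] 245 317 198 212
   [538.85439159  94.22728818  60.        ] [535.8 110.1] y range 31.496234575110563 190.28258178085238
ball 47 [561.6  -3.1  89.1] [576.6   9.9  96.1] [568.    3.5  93.5] 320 326 186 193
   [569.1301202    3.53941497  90.        ] [568.8  20.3] y range 13.614379063423174 26.79367913990723
hub 50 [555.2 -94.1  96.8] [570.6 -78.9 103.1] [562.3 -85.6 100.5] 362 369 189 196
   [563.20490316 -86.32214574  98.        ] [565.5 -69.7] y range -77.64243093705024 -62.65434234885591
die 635 [208.01565333 229.55334269 278.31423692] [476.18436863 499.87026769 557.48381588]
```

View pics/crop0.png

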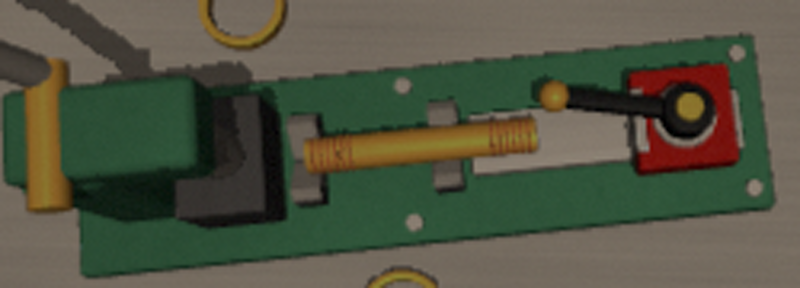

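The crop confirms the pipe with threaded ends in the V-blocks, crop (305–535, 145). The die block's face is at about x=280, the stop is at (685,118), and the handle points along +y to the ball at (553,97). The bed axis was spoiled by other green pixels, so I'm redoing it.

```bash
python3 - <<'E'
from h import *
c=cap('top'); P=cloud(c); f=c['frame']; hsv=cv2.cvtColor(f,cv2.COLOR_BGR2HSV)
H,S,V=[hsv[...,i].astype(int) for i in range(3)]; z=P[...,2]
m=((H>60)&(H<95)&(S>80)&(z>12)&(z<28)).astype(np.uint8); m[:, :170]=0; m[:,400:]=0; m[:165]=0; m[250:]=0
vv,uu=np.nonzero(m); g=np.array([ray(c,u,v,20)[:2] for u,v in zip(uu,vv)],np.float32)
r=cv2.minAreaRect(g); print('bed',r)
b=cv2.boxPoints(r); e=max([b[1]-b[0],b[2]-b[1]],key=np.linalg.norm); a=e/np.linalg.norm(e); a*=np.sign(a[1]); ang=np.degrees(np.arctan2(a[1],a[0]))-90
m=(H>12)&(H<30)&(S>110)&(V>110)&(z>50); w=np.zeros_like(m); w[195:216,238:319]=1; vv,uu=np.nonzero(m&w)
g=np.array([ray(c,u,v,60)[:2] for u,v in zip(uu,vv)],np.float32); l=cv2.fitLine(g,cv2.DIST_L2,0,.01,.01).ravel(); print('pipe ang',np.degrees(np.arctan2(l[1],l[0])),'bed ang',ang)
th=np.radians(ang); Y=np.array([-np.sin(th),np.cos(th)]); X=np.array([np.cos(th),np.sin(th)])
fr=lambda p:(np.round(p@X,1),np.round(p@Y,1))
C=np.array(r[0]); print('bed c',fr(C)) # = press y 20
print('pipe centre',fr(g.mean(0)),'ends',np.percentile(g@Y,[0.5,99.5]))
# stop edges along Y from the red mask (z 66)
mm=((H<8)|(H>172))&(S>150)&(V>90)&(z>62); mm[:,:330]=0; mm[:,400:]=0; vv,uu=np.nonzero(mm); q=np.array([ray(c,u,v,66)[:2] for u,v in zip(uu,vv)],np.float32)
rr=cv2.minAreaRect(q); print('stop',rr,fr(np.array(rr[0])),np.percentile(q@Y,[1,99]),np.percentile(q@X,[1,99]))
for n,p in dict(ball=(568.9,3.4),hub=(563.2,-86.3)).items(): print(n,fr(np.array(p)))
d=np.array([568.9-563.2,3.4+86.3]); print('clamp',np.arctan2(d@Y,-(d@X)))
w=(np.abs(z-90)<4); w[:,:205]=0; w[:,250:]=0; w[:185]=0;w[235:]=0; q=P[w][:,:2]; print('die',len(q),np.percentile(q@Y,[2,5,50,98]),np.percentile(q@X,[2,98]))
E
```

```text
bed ((538.840576171875, 97.36500549316406), (128.3430938720703, 495.59051513671875), 7.03167200088501)
pipe ang -83.50208 bed ang 7.0316696
bed c (np.float64(546.7), np.float64(30.7))
pipe centre (np.float32(546.4), np.float32(27.6)) ends [-51.05800514 107.79115105]
stop ((562.2984619140625, -86.33375549316406), (67.92008972167969, 67.38137817382812), 6.874762058258057) (np.float64(547.5), np.float64(-154.5)) [-187.7102417  -121.40332642] [514.00343994 580.92111084]
ball (np.float64(565.0), np.float64(-66.3))
hub (np.float64(548.4), np.float64(-154.6))
clamp 1.756981940613144
die 611 [130.48708732 131.42400466 147.67720604 187.09476446] [509.03710188 585.52830297]
```

The measurements agree with the given sizes:

- The axes are turned 7.0°. The rail centre is at xf≈547 and the die face at yf≈130.5.
- The stop centre is at yf −154.5, so it has about 90 mm to travel. The pipe gap is about 23 mm.
- The clamp is at about 1.76.

I'll go above the handle at r=60, which is world (566,−26), with the jaws straddling it.

```bash
python3 -m pendant '[{"linear":[98,-255,0],"twist":-30},{"linear":[98,-255,0],"twist":-30},{"linear":[98,-255,0],"twist":-30},{"linear":[98,-255,0],"twist":-35},{"linear":[98,-255,0],"twist":-35},{"linear":[196,-510,0],"twist":-71},{"linear":[196,-510,0],"twist":-71},{"linear":[196,-510,0],"twist":-71},{"linear":[196,-510,0],"twist":-71},{"linear":[196,-510,0],"twist":-71},{"linear":[362,-510,-60],"twist":-71},{"linear":[362,-510,-60],"twist":-71},{"linear":[362,-510,-60],"twist":-71},{"linear":[362,-510,-60],"twist":-71},{"linear":[362,-510,-60],"twist":-71},{"linear":[362,-510,-60],"twist":-71}]' 175
python3 - <<'E'
from h import *
o=bot.get_obs(); print(o['tool_pos'],o['tcp_rot'],o['grip_width'])
c=cap('wrist'); cv2.imwrite('pics/w1.png',c['frame']); P=cloud(c); z=P[...,2]
hsv=cv2.cvtColor(c['frame'],cv2.COLOR_BGR2HSV); H,S,V=[hsv[...,i].astype(int) for i in range(3)]
m=((V<60)&(z>82)&(z<96)).astype(np.uint8); vv,uu=np.nonzero(m); print('dark',len(vv)); q=P[vv,uu]; k=(q[:,0]>500)&(q[:,0]<620)&(q[:,1]>-120)&(q[:,1]<40)
l=cv2.fitLine(q[k][:,:2].astype(np.float32),cv2.DIST_HUBER,0,.01,.01).ravel(); print(k.sum(),l,np.degrees(np.arctan2(l[1],l[0])))
E
```

```text
time: 2.2
tool_pos: [565.7, -26.4, 167.8]
tcp_rot: [3.141, -0.001, -0.068]
contact_force: [-0.4, 0.1, -0.9]
grip_width: 28.6
[565.70283908 -26.35507371 167.79718348] [ 3.14139840e+00 -1.17114856e-03 -6.82159394e-02] 28.63104884408808
dark 1145
1145 [ 3.7713837e-02  9.9928856e-01  5.6954266e+02 -3.1293556e+01] 87.83864
```

View pics/w1.png

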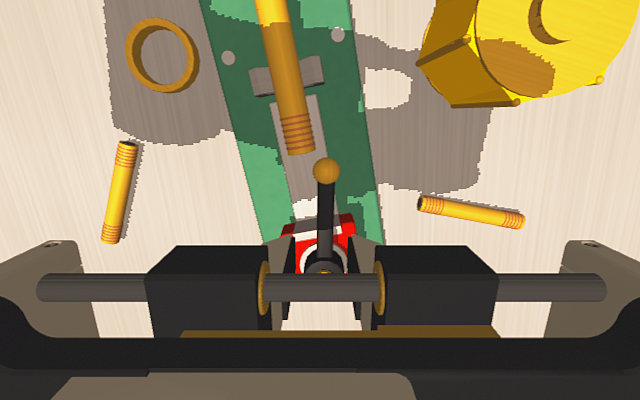

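The wrist view shows the handle (325,215) running up to the ball (326,170), centred between the fingers (270–375). I'm going down with a 2 mm shift in x.

```bash
python3 -m pendant '[{"linear":[2,0,-30]},{"linear":[2,0,-50]},{"linear":[2,0,-65]},{"linear":[2,0,-80]},{"linear":[2,0,-90]},{"linear":[2,0,-95]},{"linear":[2,0,-95]},{"linear":[2,0,-95]}]'
cat > arc.py <<'E'
import sys
from h import *
# arc.py hubx huby(frame) r th0list : world xy + yaw shifts from current pose
T=np.radians(7.03);X=np.array([np.cos(T),np.sin(T)]);Y=np.array([-np.sin(T),np.cos(T)])
def pose(hx,hy,r,th):
    p=(hx-r*np.cos(th))*X+(hy+r*np.sin(th))*Y
    return p,90-np.degrees(th)+7.03
if __name__=='__main__':
    hx,hy,r=map(float,sys.argv[1:4]); p0=bot.get_obs()['tool_pos'][:2]; y0=np.degrees(bot.get_obs()['tcp_rot'][2])
    print('tcp frame',p0@X,p0@Y,'yaw',y0)
    for t in map(float,sys.argv[4:]):
        p,y=pose(hx,hy,r,t); print(t,(p-p0).round(1),round(y-y0,1))
E
python3 arc.py 548 -154.5 60 1.75 1.6 1.45 1.3 1.15 1.0 .85 .7 .55 .4 .3 .2
```

```text
tcp frame 558.3261073552625 -95.45331529940911 yaw -3.9152996059283094
1.75 [0.4 0. ] 0.7
1.6 [-8.6 -0.1] 9.3
1.45 [-17.5  -1.6] 17.9
1.3 [-26.   -4.5] 26.5
1.15 [-34.   -8.5] 35.1
1.0 [-41.4 -13.7] 43.6
0.85 [-47.8 -20. ] 52.2
0.7 [-53.3 -27.1] 60.8
0.55 [-57.6 -35. ] 69.4
0.4 [-60.7 -43.4] 78.0
0.3 [-62.1 -49.3] 83.8
0.2 [-62.8 -55.2] 89.5schema error: expected keys linear, twist
```

```bash
python3 -m pendant '[{"linear":[2,0,-30],"twist":0},{"linear":[2,0,-50],"twist":0},{"linear":[2,0,-65],"twist":0},{"linear":[2,0,-80],"twist":0},{"linear":[2,0,-90],"twist":0},{"linear":[2,0,-95],"twist":0},{"linear":[2,0,-95],"twist":0},{"linear":[2,0,-95],"twist":0}]'; python3 arc.py 548 -154.5 60 1.75
```

```text
time: 3.25
tool_pos: [568.7, -26.4, 72.2]
tcp_rot: [3.142, -0.001, -0.068]
contact_force: [-0.2, -0.4, 0.8]
grip_width: 29.4
tcp frame 561.1745516374424 -95.80671469352264 yaw -3.905110011334315
1.75 [-2.5  0. ] 0.7
```

```bash
python3 -m pendant '[{"linear":[-6,0,0],"twist":5},{"linear":[-10.5,0,0],"twist":9},{"linear":[-15,-1,0],"twist":13.5},{"linear":[-19.5,-1.5,0],"twist":18},{"linear":[-24,-3,0],"twist":22},{"linear":[-28,-4.5,0],"twist":26.5}]'; python3 arc.py 548 -154.5 60 1.3
```

```text
time: 4.0
tool_pos: [541.2, -30.9, 72.4]
tcp_rot: [3.14, -0.002, 0.397]
contact_force: [2.1, 0.2, -1.5]
grip_width: 28.5
tcp frame 533.3338678815303 -96.88244568767354 yaw 22.732062688923065
1.3 [-1.4  0. ] -0.2
```

Loosening goes smoothly. Next is on to about 0.3. Relative to the pose now, these are the arc shifts plus (26, 4.5) and −26.5°.

```bash
python3 -m pendant '[{"linear":[-4,-2,0],"twist":4},{"linear":[-8,-4,0],"twist":8.6},{"linear":[-12,-6.5,0],"twist":13},{"linear":[-15.5,-9,0],"twist":17},{"linear":[-19,-12,0],"twist":21.5},{"linear":[-22,-15.5,0],"twist":25.7},{"linear":[-25,-19,0],"twist":30},{"linear":[-27.5,-22.5,0],"twist":34.3},{"linear":[-30,-26.5,0],"twist":38.5},{"linear":[-31.6,-30.5,0],"twist":43},{"linear":[-33.3,-34.5,0],"twist":47},{"linear":[-34.7,-39,0],"twist":51.5},{"linear":[-36.1,-44.8,0],"twist":57.3},{"linear":[-37,-51,0],"twist":63},{"linear":[-37,-51,0],"twist":63}]'; python3 arc.py 548 -154.5 60 .3
```

```text
time: 5.88
tool_pos: [503.7, -82.2, 72.2]
tcp_rot: [3.14, 0.0, 1.493]
contact_force: [0.3, 0.7, 0.7]
grip_width: 28.8
tcp frame 489.85964716796246 -143.2071945183786 yaw 85.5164300839277
0.3 [0.  6.5] -5.7
```

```bash
python3 -m pendant '[{"linear":[0,0,40],"twist":0},{"linear":[0,0,60],"twist":-8},{"linear":[30,-30,60],"twist":-18},{"linear":[50,-60,60],"twist":-28},{"linear":[66,-68,60],"twist":-38},{"linear":[66,-68,60],"twist":-48},{"linear":[66,-68,60],"twist":-58},{"linear":[66,-68,60],"twist":-68},{"linear":[66,-68,60],"twist":-78.5},{"linear":[66,-68,60],"twist":-78.5}]' 255
python3 - <<'E'
from h import *
from arc import X,Y
o=bot.get_obs(); print(o['tool_pos'],o['tcp_rot'][2],o['tool_pos'][:2]@X,o['tool_pos'][:2]@Y,o['contact_force'])
c=cap('top'); s=cap('scene'); w=cap('wrist'); a=c['frame'][140:260,230:410]; b=s['frame'][160:300,200:410]; 
a=cv2.resize(a,(400,267)); b=cv2.resize(b,(400,267)); d=cv2.resize(w['frame'],(400,250))
cv2.imwrite('pics/p2.png',np.vstack([np.hstack([a,b]),np.hstack([d,np.zeros_like(d)])]))
E
```

```text
time: 7.12
tool_pos: [569.3, -149.7, 131.9]
tcp_rot: [3.141, -0.0, 0.124]
contact_force: [-0.6, -0.7, 0.4]
grip_width: 0.3
[ 569.30794151 -149.6947302   131.86466206] 0.12386868939082807 546.7070093633836 -218.24639843265945 [-0.56678036 -0.70464276  0.43706384]
```

View pics/p2.png

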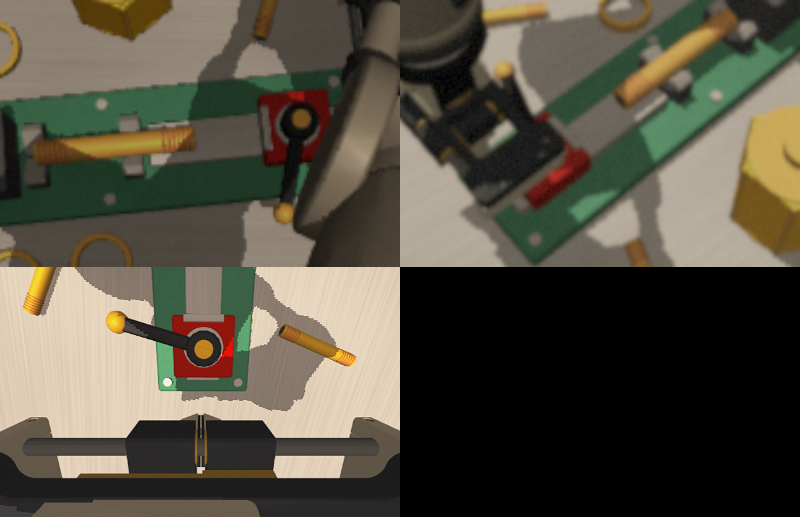

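The clamp is free, with the handle pointing towards −x (wrist mosaic (117,322)), and the fingers are behind the stop's back. I'm lowering them and starting the push.

```bash
python3 -m pendant '[{"linear":[0,0,-40],"twist":0},{"linear":[0,0,-70],"twist":0},{"linear":[0,0,-84],"twist":0},{"linear":[0,0,-84],"twist":0},{"linear":[-0.6,5,-84],"twist":0},{"linear":[-1.1,9,-84],"twist":0},{"linear":[-1.4,11.5,-84],"twist":0},{"linear":[-1.7,14,-84],"twist":0},{"linear":[-2,16.5,-84],"twist":0},{"linear":[-2.3,19,-84],"twist":0},{"linear":[-2.6,21.5,-84],"twist":0},{"linear":[-3,24,-84],"twist":0},{"linear":[-3.3,26.5,-84],"twist":0},{"linear":[-3.6,29,-84],"twist":0}]'; python3 arc.py 548 -154.5 60 .3
```

```text
time: 9.02
tool_pos: [566.0, -122.3, 47.8]
tcp_rot: [3.139, -0.001, 0.124]
contact_force: [-0.5, -6.4, -0.5]
grip_width: 0.4
tcp frame 546.8077728212412 -190.62705966237294 yaw 7.082893497408251
0.3 [-62.3  46.6] 72.8
```

```bash
python3 -m pendant '[{"linear":[-0.4,3,0],"twist":0},{"linear":[-0.8,6,0],"twist":0},{"linear":[-1.1,9,0],"twist":0},{"linear":[-1.5,12,0],"twist":0},{"linear":[-1.9,15,0],"twist":0},{"linear":[-2.2,18,0],"twist":0},{"linear":[-2.6,21,0],"twist":0},{"linear":[-3,24,0],"twist":0},{"linear":[-3.3,27,0],"twist":0},{"linear":[-3.7,30,0],"twist":0},{"linear":[-4.1,33,0],"twist":0},{"linear":[-4.4,36,0],"twist":0}]'; python3 arc.py 548 -154.5 60 .3
```

```text
time: 10.52
tool_pos: [561.6, -86.2, 47.8]
tcp_rot: [3.14, -0.001, 0.124]
contact_force: [0.2, -6.3, -0.6]
grip_width: 0.4
tcp frame 546.8430485859324 -154.2651757799794 yaw 7.086001535591
0.3 [-57.9  10.5] 72.8
```

```bash
python3 -m pendant '[{"linear":[-0.3,2.5,0],"twist":0},{"linear":[-0.6,5,0],"twist":0},{"linear":[-0.9,7.5,0],"twist":0},{"linear":[-1.2,10,0],"twist":0},{"linear":[-1.5,12.5,0],"twist":0},{"linear":[-1.8,15,0],"twist":0},{"linear":[-2.1,17,0],"twist":0},{"linear":[-2.3,19,0],"twist":0},{"linear":[-2.6,21,0],"twist":0},{"linear":[-2.8,23,0],"twist":0},{"linear":[-3.1,25,0],"twist":0},{"linear":[-3.3,27,0],"twist":0},{"linear":[-3.6,29,0],"twist":0},{"linear":[-3.8,31,0],"twist":0},{"linear":[-4.1,33,0],"twist":0},{"linear":[-4.3,35,0],"twist":0}]'; python3 arc.py 548 -154.5 60 .3
python3 - <<'E'
from h import *
from arc import X,Y
c=cap('top'); P=cloud(c); z=P[...,2]; hsv=cv2.cvtColor(c['frame'],cv2.COLOR_BGR2HSV); H,S,V=[hsv[...,i].astype(int) for i in range(3)]
m=(H>12)&(H<30)&(S>100)&(V>60)&(z>50)&(z<70); m[:195]=0;m[216:]=0;m[:,:225]=0;m[:,325:]=0
vv,uu=np.nonzero(m); g=np.array([ray(c,u,v,60)[:2] for u,v in zip(uu,vv)]); print('pipe y',np.percentile(g@Y,[.5,99.5]),'x',np.median(g@X))
E
```

```text
time: 12.52
tool_pos: [557.4, -51.8, 47.8]
tcp_rot: [3.139, -0.001, 0.124]
contact_force: [0.0, -9.1, -1.4]
grip_width: 0.2
tcp frame 546.8572959334117 -119.64974256831876 yaw 7.092650716124595
0.3 [-53.7 -23.9] 72.7
pipe y [-16.41413228 120.77253917] x 547.1853953848911
```

```bash
python3 -m pendant '[{"linear":[-0.1,1,0],"twist":0},{"linear":[-0.2,2,0],"twist":0},{"linear":[-0.4,3,0],"twist":0},{"linear":[-0.5,4,0],"twist":0},{"linear":[-0.6,5,0],"twist":0},{"linear":[-0.7,6,0],"twist":0},{"linear":[-0.9,7,0],"twist":0}]'; python3 arc.py 548 -154.5 60 .3
```

```text
time: 13.45
tool_pos: [556.5, -44.9, 47.8]
tcp_rot: [3.139, -0.001, 0.124]
contact_force: [0.8, -9.0, -1.8]
grip_width: 0.4
tcp frame 546.8674680772298 -112.64687347921262 yaw 7.090675998241311
0.3 [-52.8 -30.8] 72.8
```

```bash
python3 -m pendant '[{"linear":[-0.1,0.7,0],"twist":0},{"linear":[-0.2,1.4,0],"twist":0},{"linear":[-0.3,2.1,0],"twist":0}]';python3 -m pendant '[{"linear":[-0.1,0.7,0],"twist":0},{"linear":[-0.2,1.4,0],"twist":0}]'
```

```text
time: 13.82
tool_pos: [556.3, -42.8, 47.8]
tcp_rot: [3.139, -0.001, 0.124]
contact_force: [0.4, -8.7, -1.2]
grip_width: 0.8
time: 14.08
tool_pos: [556.2, -42.3, 47.9]
tcp_rot: [3.137, -0.001, 0.124]
contact_force: [0.1, -14.9, -2.5]
grip_width: 0.4
```

```bash
python3 -m pendant '[{"linear":[-0.1,0.5,0],"twist":0},{"linear":[-0.1,0.5,0],"twist":0},{"linear":[-0.1,0.5,0],"twist":0}]'; python3 arc.py 548 -154.5 60 .3
```

```text
time: 14.45
tool_pos: [556.2, -42.3, 47.8]
tcp_rot: [3.137, -0.001, 0.124]
contact_force: [0.5, -15.5, -2.1]
grip_width: 0.6
tcp frame 546.8697120456837 -110.07757246300343 yaw 7.097020935475151
0.3 [-52.5 -33.4] 72.7
```

```bash
python3 -m pendant '[{"linear":[-0.1,0.7,0],"twist":0},{"linear":[-0.2,1.5,0],"twist":0},{"linear":[-0.2,1.5,0],"twist":0},{"linear":[-0.2,1.5,0],"twist":0}]'; python3 arc.py 548 -154.5 60 .3
python3 - <<'E'
from h import *
from arc import X,Y
c=cap('top'); P=cloud(c); z=P[...,2]; hsv=cv2.cvtColor(c['frame'],cv2.COLOR_BGR2HSV); H,S,V=[hsv[...,i].astype(int) for i in range(3)]
m=(H>8)&(H<30)&(S>90)&(V>50)&(z>50)&(z<70); m[:195]=0;m[216:]=0;m[:,:225]=0;m[:,325:]=0
vv,uu=np.nonzero(m); g=np.array([ray(c,u,v,60)[:2] for u,v in zip(uu,vv)]); print('pipe y',np.percentile(g@Y,[.5,99.5]),'x',np.median(g@X))
cv2.imwrite('pics/p3.png',cv2.resize(c['frame'][150:250,200:400],None,fx=4,fy=4,interpolation=cv2.INTER_CUBIC))
E
```

```text
time: 14.95
tool_pos: [556.3, -42.3, 47.9]
tcp_rot: [3.135, -0.001, 0.124]
contact_force: [0.8, -21.5, -2.7]
grip_width: 0.3
tcp frame 546.9105685285666 -110.03200042575615 yaw 7.1077453433294835
0.3 [-52.5 -33.4] 72.7
pipe y [  3.20970749 130.08840693] x 546.7861147678512
```

View pics/p3.png

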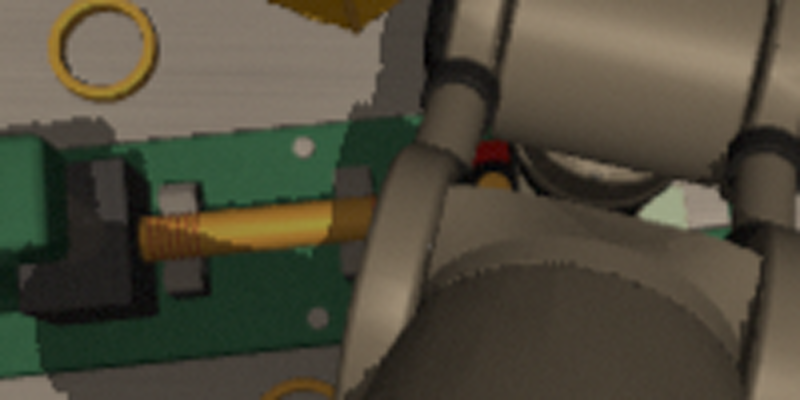

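The pipe end is at 130.1, at the die face (about (145,240)), and the force rose to 21 N with no motion, so the pipe is home. I'm backing off and going above the handle.

```bash
python3 -m pendant '[{"linear":[0.4,-5,0],"twist":0},{"linear":[1.4,-13,0],"twist":0},{"linear":[1.4,-13,40],"twist":0},{"linear":[1.4,-13,90],"twist":0},{"linear":[-20,10,105],"twist":10},{"linear":[-45,35,105],"twist":20},{"linear":[-66,52,105],"twist":30},{"linear":[-66,52,105],"twist":40},{"linear":[-66,52,105],"twist":50},{"linear":[-66,52,105],"twist":60},{"linear":[-66,52,105],"twist":70},{"linear":[-66,52,105],"twist":74},{"linear":[-66,52,105],"twist":74}]' 
python3 -m pendant '[{"linear":[0,0,0],"twist":0},{"linear":[0,0,0],"twist":0},{"linear":[0,0,0],"twist":0}]' 175
python3 arc.py 547.5 -65.5 62 .28
python3 - <<'E'
from h import *
from arc import X,Y
o=bot.get_obs();c=cap('wrist'); cv2.imwrite('pics/w4.png',c['frame']); P=cloud(c); z=P[...,2]
hsv=cv2.cvtColor(c['frame'],cv2.COLOR_BGR2HSV); H,S,V=[hsv[...,i].astype(int) for i in range(3)]
q=P[(V<70)&(z>82)&(z<96)]; q=q[:,:2]; q=np.stack([q@X,q@Y],1); k=(q[:,0]>440)&(q[:,0]<528)&(abs(q[:,1]+50)<50)
l=cv2.fitLine(q[k].astype(np.float32),cv2.DIST_HUBER,0,.01,.01).ravel(); print(k.sum(),l,'clamp',np.arctan2(-l[1]*np.sign(l[0]),abs(l[0])))
m=(H>12)&(H<32)&(S>100)&(z>80)&(z<105); b=P[m][:,:2]; b=np.stack([b@X,b@Y],1); k=(b[:,0]<490); print('ball',np.median(b[k],0),'hubtop',np.median(b[~k],0))
E
```

```text
time: 16.62
tool_pos: [489.3, 14.8, 152.8]
tcp_rot: [-3.141, -0.0, 1.415]
contact_force: [0.4, 0.7, -0.9]
grip_width: 0.8
time: 17.0
tool_pos: [489.3, 14.6, 152.7]
tcp_rot: [-3.142, -0.0, 1.415]
contact_force: [0.2, 0.0, 0.0]
grip_width: 25.6
tcp frame 487.4299052057187 -45.35615552446574 yaw 81.07222924511828
0.28 [ 0.8 -2.9] -0.1
1237 [ 9.5395917e-01 -2.9993647e-01  4.9915897e+02 -4.8094780e+01] clamp 0.30462605
ball [461.57648483 -37.04886443] hubtop [555.65205393 -64.95742967]
```

View pics/w4.png

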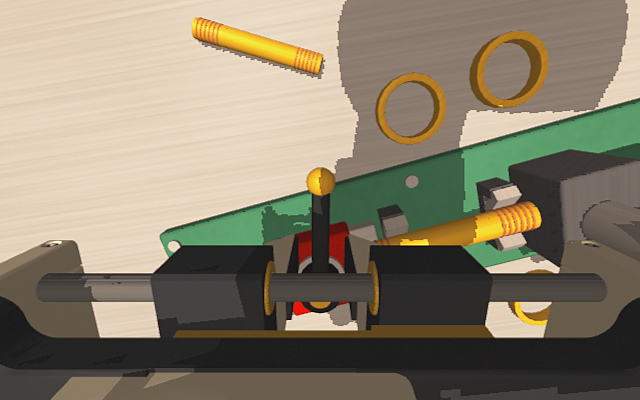

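The handle is at 0.30 and centred between the jaws, with the ball at (320,180) and the fingers at 270 and 375. I'm descending and computing the arc.

```bash
python3 -m pendant '[{"linear":[0,0,-35],"twist":0},{"linear":[0,0,-60],"twist":0},{"linear":[0,0,-74],"twist":0},{"linear":[0,0,-80],"twist":0},{"linear":[0,0,-80],"twist":0}]'
python3 arc.py 547.5 -65 62 .35 .45 .55 .65 .75 .85 .95 1.05 1.15
```

```text
time: 17.68
tool_pos: [489.6, 14.6, 73.0]
tcp_rot: [3.141, -0.0, 1.415]
contact_force: [-0.9, 0.6, 0.7]
grip_width: 28.7
tcp frame 487.6930816755249 -45.41396449647071 yaw 81.09159335644158
0.35 [1.3 1.9] -4.1
0.45 [3.  7.8] -9.8
0.55 [ 5.3 13.6] -15.6
0.65 [ 8.2 19.1] -21.3
0.75 [11.6 24.3] -27.0
0.85 [15.4 29.1] -32.8
0.95 [19.8 33.5] -38.5
1.05 [24.6 37.5] -44.2
1.15 [29.7 40.9] -50.0
```

```bash
python3 -m pendant '[{"linear":[1.3,1.9,0],"twist":-4.1},{"linear":[2.1,4.9,0],"twist":-7},{"linear":[3,7.8,0],"twist":-9.8},{"linear":[4.1,10.7,0],"twist":-12.7},{"linear":[5.3,13.6,0],"twist":-15.6},{"linear":[6.7,16.4,0],"twist":-18.5},{"linear":[8.2,19.1,0],"twist":-21.3},{"linear":[9.9,21.8,0],"twist":-24.2},{"linear":[11.6,24.3,0],"twist":-27}]'
python3 arc.py 547.5 -65 62 .85 .95 1.05 1.15 1.25 1.35 1.45 1.55 1.65 1.75 1.85 1.95 2.05 2.15 2.25
```

```text
time: 18.8
tool_pos: [501.3, 38.9, 73.7]
tcp_rot: [3.141, -0.0, 0.943]
contact_force: [-0.6, -0.7, -0.2]
grip_width: 29.0
tcp frame 502.24858743933794 -22.74718794898385 yaw 54.00514257057437
0.85 [3.8 4.8] -5.7
0.95 [8.1 9.2] -11.4
1.05 [12.9 13.2] -17.1
1.15 [18.  16.7] -22.9
1.25 [23.5 19.6] -28.6
1.35 [29.2 22. ] -34.3
1.45 [35.1 23.8] -40.1
1.55 [41.2 25. ] -45.8
1.65 [47.4 25.5] -51.5
1.75 [53.6 25.5] -57.2
1.85 [59.7 24.8] -63.0
1.95 [65.8 23.6] -68.7
2.05 [71.7 21.7] -74.4
2.15 [77.4 19.3] -80.2
2.25 [82.8 16.2] -85.9
```

```bash
python3 -m pendant '[{"linear":[1.8,2.5,0],"twist":-2.9},{"linear":[3.8,4.8,0],"twist":-5.7}]'; python3 -m pendant '[{"linear":[2.1,2.2,0],"twist":-2.9},{"linear":[4.3,4.4,0],"twist":-5.7}]';python3 -m pendant '[{"linear":[2.4,2,0],"twist":-2.9},{"linear":[4.8,4,0],"twist":-5.7}]';
```

```text
time: 19.05
tool_pos: [505.0, 43.7, 73.7]
tcp_rot: [3.141, -0.001, 0.843]
contact_force: [-1.2, -0.2, 0.6]
grip_width: 29.3
time: 19.3
tool_pos: [509.3, 48.1, 73.6]
tcp_rot: [3.141, -0.001, 0.744]
contact_force: [-2.0, -1.0, 0.4]
grip_width: 28.7
time: 19.55
tool_pos: [514.0, 52.2, 73.6]
tcp_rot: [3.141, -0.001, 0.644]
contact_force: [-1.4, -0.7, -0.3]
grip_width: 28.7
```

```bash
python3 -m pendant '[{"linear":[2.6,1.8,0],"twist":-2.9},{"linear":[5.1,3.5,0],"twist":-5.7}]'; python3 -m pendant '[{"linear":[2.7,1.5,0],"twist":-2.9},{"linear":[5.5,2.9,0],"twist":-5.7}]';python3 -m pendant '[{"linear":[2.8,1.2,0],"twist":-2.9},{"linear":[5.7,2.4,0],"twist":-5.7}]';
```

```text
time: 19.8
tool_pos: [519.1, 55.7, 73.6]
tcp_rot: [3.141, -0.001, 0.545]
contact_force: [-1.3, 0.2, -0.4]
grip_width: 28.9
time: 20.05
tool_pos: [524.6, 58.6, 73.6]
tcp_rot: [3.141, -0.001, 0.445]
contact_force: [-1.0, -0.3, -0.1]
grip_width: 28.7
time: 20.3
tool_pos: [530.3, 61.1, 73.6]
tcp_rot: [3.141, -0.001, 0.346]
contact_force: [-1.2, 0.1, 0.5]
grip_width: 28.8
```

```bash
python3 -m pendant '[{"linear":[2.9,0.9,0],"twist":-2.9},{"linear":[5.9,1.8,0],"twist":-5.7}]'; python3 -m pendant '[{"linear":[3,0.6,0],"twist":-2.9},{"linear":[6.1,1.2,0],"twist":-5.7}]';python3 -m pendant '[{"linear":[3.1,0.3,0],"twist":-2.9},{"linear":[6.2,0.5,0],"twist":-5.7}]';
```

```text
time: 20.55
tool_pos: [536.2, 62.9, 73.6]
tcp_rot: [3.142, -0.001, 0.246]
contact_force: [-0.7, 0.3, -0.1]
grip_width: 28.5
time: 20.8
tool_pos: [542.1, 64.1, 73.6]
tcp_rot: [-3.141, -0.0, 0.147]
contact_force: [-2.3, 0.6, 0.8]
grip_width: 28.8
time: 21.05
tool_pos: [548.0, 64.7, 73.6]
tcp_rot: [-3.141, 0.001, 0.047]
contact_force: [-2.7, 1.8, 0.9]
grip_width: 29.1
```

```bash
python3 -m pendant '[{"linear":[3.1,0,0],"twist":-2.9},{"linear":[6.2,0,0],"twist":-5.7}]'; python3 -m pendant '[{"linear":[3.1,-0.3,0],"twist":-2.9},{"linear":[6.2,-0.7,0],"twist":-5.7}]';python3 -m pendant '[{"linear":[3.1,-0.6,0],"twist":-2.9},{"linear":[6.1,-1.2,0],"twist":-5.7}]';
```

```text
time: 21.3
tool_pos: [553.9, 64.9, 73.5]
tcp_rot: [-3.141, 0.001, -0.052]
contact_force: [-2.6, 1.8, 1.4]
grip_width: 29.1
time: 21.55
tool_pos: [559.8, 64.4, 73.5]
tcp_rot: [-3.141, 0.002, -0.152]
contact_force: [-4.6, 2.5, 1.2]
grip_width: 28.3
time: 21.8
tool_pos: [565.7, 63.4, 73.5]
tcp_rot: [-3.141, 0.002, -0.251]
contact_force: [-4.8, 3.6, 2.0]
grip_width: 29.0
```

```bash
python3 -m pendant '[{"linear":[3,-0.9,0],"twist":-2.9},{"linear":[5.9,-1.9,0],"twist":-5.7}]'; python3 -m pendant '[{"linear":[2.9,-1.2,0],"twist":-2.9},{"linear":[5.7,-2.4,0],"twist":-5.7}]'; python3 arc.py 547.5 -65 62 2.15
```

```text
time: 22.05
tool_pos: [571.5, 61.8, 73.5]
tcp_rot: [-3.141, 0.003, -0.351]
contact_force: [-5.3, 4.9, 2.3]
grip_width: 28.7
time: 22.3
tool_pos: [577.1, 59.7, 73.6]
tcp_rot: [-3.141, 0.003, -0.45]
contact_force: [-5.9, 6.1, 3.4]
grip_width: 28.6
tcp frame 580.086111873641 -11.37542905702293 yaw -25.789466155423273
2.15 [ 1.6 -1.6] -0.4
```

```bash
python3 -m pendant '[{"linear":[2.7,-1.5,0],"twist":-2.9},{"linear":[5.4,-3.1,0],"twist":-5.7}]'; python3 arc.py 547.5 -65 62 2.35 2.4 2.45
```

```text
time: 22.55
tool_pos: [582.5, 57.0, 73.6]
tcp_rot: [-3.141, 0.003, -0.55]
contact_force: [-6.0, 8.1, 3.5]
grip_width: 28.8
tcp frame 585.0907289378686 -14.71090236226536 yaw -31.491378697415076
2.35 [ 6.7 -5.4] -6.1
2.4 [ 9.1 -7.4] -9.0
2.45 [11.4 -9.4] -11.9
```

```bash
python3 -m pendant '[{"linear":[2.6,-1.7,0],"twist":-2.9},{"linear":[5.1,-3.5,0],"twist":-5.7},{"linear":[6.1,-4.3,0],"twist":-6.9}]'; python3 -m pendant '[{"linear":[0.7,-0.6,0],"twist":-1},{"linear":[0.7,-0.6,0],"twist":-1}]'; python3 arc.py 547.5 -65 62 2.37
```

```text
time: 22.92
tool_pos: [588.9, 52.9, 73.7]
tcp_rot: [-3.14, 0.003, -0.669]
contact_force: [-5.0, 8.4, 3.4]
grip_width: 29.1
time: 23.18
tool_pos: [589.5, 52.4, 73.7]
tcp_rot: [-3.14, 0.003, -0.686]
contact_force: [-5.3, 9.0, 2.9]
grip_width: 29.3
tcp frame 591.4897324704217 -20.110079521335265 yaw -39.30265385816672
2.37 [ 0.7 -1.6] 0.5
```

The tangential force is about 9.5 N, so about 0.6 N m at 0.55–0.68 rad past the bite, which is firm. I'm centring the jaws, lifting clear and checking.

```bash
python3 -m pendant '[{"linear":[-3,2.4,0],"twist":0},{"linear":[-6,5,0],"twist":0},{"linear":[-6,5,0],"twist":0},{"linear":[-6,5,25],"twist":0},{"linear":[-6,5,65],"twist":0},{"linear":[-40,-40,120],"twist":0},{"linear":[-100,-100,150],"twist":0},{"linear":[-150,-150,150],"twist":0},{"linear":[-150,-150,150],"twist":0},{"linear":[-150,-150,150],"twist":0},{"linear":[-150,-150,150],"twist":0}]'
python3 - <<'E'
from h import *
from arc import X,Y
print(bot.get_obs()['contact_force'])
c=cap('top'); P=cloud(c); z=P[...,2]; hsv=cv2.cvtColor(c['frame'],cv2.COLOR_BGR2HSV); H,S,V=[hsv[...,i].astype(int) for i in range(3)]
m=(H>8)&(H<30)&(S>90)&(V>50)&(z>50)&(z<70); m[:192]=0;m[218:]=0;m[:,:225]=0;m[:,325:]=0
vv,uu=np.nonzero(m); g=np.array([ray(c,u,v,60)[:2] for u,v in zip(uu,vv)]); print('pipe y',np.percentile(g@Y,[.5,99.5]),'x',np.median(g@X))
m=((H<8)|(H>172))&(S>150)&(V>50)&(z>62)&(z<72); vv,uu=np.nonzero(m); q=np.array([ray(c,u,v,66)[:2] for u,v in zip(uu,vv)]); print('stop y',np.percentile(q@Y,[1,99]))
cv2.imwrite('pics/p5.png',cv2.resize(c['frame'][100:300,180:420],None,fx=3,fy=3,interpolation=cv2.INTER_CUBIC))
E
```

```text
time: 24.55
tool_pos: [441.1, -100.0, 223.0]
tcp_rot: [-3.141, -0.001, -0.687]
contact_force: [0.4, 0.3, -0.1]
grip_width: 28.7
[ 0.36852987  0.28993674 -0.10992205]
pipe y [-29.01825437 130.66267521] x 546.7123899264326
stop y [-98.33386335 -32.88514263]
```

View pics/p5.png

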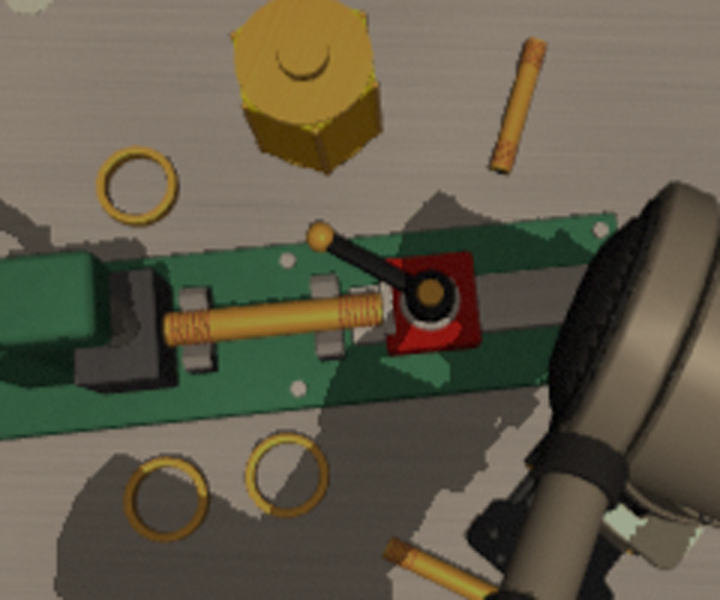

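The last view shows the pipe against the die block and the stop face meeting its end (385,310). The rings and shade are where they were. I'm handing in.

```bash
python3 -c "
from plant import bot; print(bot.close_job())"
```

```text
the job is handed in; nothing more can be done
None
```

I freed the clamp, pushed the stop about 89 mm so that the pipe went home, and tightened the clamp again. I handed the job in at about 25 s of the 67 s allowed. No verdict was reported.

- **Pipe:** Its ends measured at −29.0 and 130.7 mm along the rail, which matches the expected 160 mm length against the die face at about 130.5 mm. It is still lying in its V-blocks.
- **Push:** It took 9 N while the pipe slid. The force then rose to 21 N with no motion, which I took as home with no play.
- **Clamp:** I stopped at about 0.6 N m (9.5 N at 62 mm), some 0.55–0.68 rad past the felt bite. The torque and the angle gave slightly different figures within that span, but both are in the firm window.
- **Knob angle:** The last picture gave a rough 2.16 rad, against about 2.26 from the arm's position. I put this down to perspective and didn't check it further.
- **Stop face:** The red top's edge measured −32.9 mm, about 3 mm short of the −29.5 mm expected. I judged this to be the red mask missing the steel front, because it had read 1–2 mm small per side from the start. The push position put the face at about −30.6 mm, and the picture shows it meeting the pipe's end.
- **Bystanders:** The shade and rings look unmoved in the last picture. I judged this by eye and did not measure it.

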